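Set the forearm rest for the next blood draw

TASK

Set the forearm rest at the sampling window for a long-armed patient. Stand the test-strip bottle upright on the desk well out of the rest's way, draw the wrist cushion out until its lock button has popped fully out in the third hole, and turn the height knob to exactly four clicks up from its lower stop. Leave the other things on the desk where they stand.

Things in the scene. Friction and masses are not known exactly. Their poses are not given: they have to be found in the camera images.
- forearm_rest: Forearm rest, fixed to the desk: white base 385 x 52 mm with cross feet 96 mm wide, over it an aluminium rail (centre line y = 0, 45 mm up). Origin: on the desk under the base's middle. x runs along the rail to the dark elbow cushion (x = 128 to 197 mm, 116 mm wide, 97 mm high); the knob end is x = -205 mm. y across, lock button on the +y side; z up. Each knob click lifts the knob end 2 mm.
- wrist_rest (a joint): Travel of the wrist rest in m: 0 home at the elbow end, growing as it is drawn towards the knob (forearm_rest's -x), end stop 0.098. Lock holes at 0.022, 0.046, 0.070 (third), 0.094, each +-1.5 mm play; a dark line across the rail's top at each shows where the tube's elbow end then stands. Starts at 0.002 to 0.026. Slides with 3 to 6 N while the button is in, and stays; locked while it is out.
- lock_button (a joint): Press depth of the lock button in m: 0 fully out in a hole (locked), 0.005 sunk, held in by the rail between holes (so it mostly starts), 0.0078 pressed right in. Spring 4 N when out, 8 N right in. Pressed in and slid 12 mm off a hole it stays sunk by itself; when slid over the next hole it pops out by itself, unless it is still pressed.
- button_face (a point): Centre of the lock button's face when out (point rides with the wrist rest, not with the press); axes as forearm_rest's. Grey ribbed button 26 mm along x, 22 mm high, 29 mm to +y of the rail's centre line, pressed towards -y by up to 8 mm. The wrist rest's 34 mm square tube has its plain far side at y = -17 mm: squeezed across y (46 mm, pressed in 38 mm) the button goes in and the tube is gripped.
- wrist_pad (a point): Top middle (lowest point) of the hollow dark wrist cushion, 76 mm up, fixed to the wrist rest's tube. Cushion 65 mm along x, 116 mm across y, 14 mm thick, its side wings curve up to 93 mm. Its upright rear edge, 50 mm on the knob side of the button's centre, can be pushed at the wings to draw the wrist rest out. The tube runs from 25 mm on the elbow side of the button to 115 mm on the knob side.
- height_knob (a joint): Turn of the height knob in rad: 0 at the lower stop, growing clockwise seen from above, upper stop 3.1416 (eight clicks). One click is 22.5 degrees (0.3927), so four clicks are 1.571. A sprung pawl holds each click (0.2 to 0.3 N m to leave one) and draws the knob into the nearest click when let go. Starts at click 0, 1 or 2.
- knob_grip (a point): Point on the upright axis of the black fluted height knob, 12 mm under its top, 86 mm up (as low as a grasp need go), at forearm_rest's x = -178 mm, y = 0. Knob 42 mm across, 34 mm high, top at 98 mm, over a marked plate 62 mm across (top at 63 mm): one mark a click, long marks at clicks 0, 4 and 8. White pointer on its top; at the lower stop it points along forearm_rest's -x.
- strip_bottle: White round test-strip bottle, loose, about 60 g: body 50 mm across, 133 mm high, black cap 45 mm across over the top 28 mm. Origin: centre of its underside, z up. Starts upright close beside the rail on its +y side, where the wrist cushion's wing must pass. Out of the way: its centre 100 mm or more sideways from the rail's centre line; the desk on the +y side of the rest's knob half is bare.
- pen_pot: Bystander, loose: black square pen pot 84 x 84 mm, walls 103 mm high, pens up to 152 mm, on the rest's -y side. Origin: centre of its underside. (A tall fixed post stands to the left of the robot's base, at about x = 0.07, y = 0.34 m.)
- lancet_box: Bystander, loose: small gilt-edged box with a teal top, 66 x 70 x 46 mm, beside the elbow end on the +y side (a like box at the back of the desk belongs to the room). Origin: centre of its underside.
- dropper: Bystander, loose: small white dropper bottle, 26 mm across, 62 mm high. Origin: centre of its underside.
Things that resemble listed ones, but are neither listed nor needed, are in the scene too. There is more than one size of the strip_bottle; the job needs the smallest.

How it is judged:
By the outcome, as a careful person would: the job done as asked, in the order asked, and still so for the second after the job is handed in, with the robot touching nothing.
It also fails if it takes over 58 s, if anything falls off the work surface, if the arm or the gripper's body presses on something with over 40 N, if the wrist force passes 120 N, or if a joint passes its speed limit or range.

ROBOT

A 6-joint arm with a two-finger parallel gripper is mounted at the origin on a cart in front of the work surface, level with it; the furniture and walls round the work are solid. World frame = base frame: x ahead of the robot, y to its left, z up, the work surface at z = 0. Lengths are in mm, angles in rad, forces in N, time in s.
With the tool pointing down it reaches from about 350 to 975 mm from the base axis. Payload 7.1 kg.
Tool frame: the origin (TCP) lies on the mounting face of the last link; the fingertips stand 182 mm ahead of it and the grasp point (between the pads) lies 163 mm ahead of it (ctrl.tcp_to_tips is the distance from the TCP to the fingertips, in mm); z points along the fingers, y is the direction in which the jaws open and shut (so a half turn about z gives the same grasp; the last joint's range is limited). The gripper opens to 88 mm and grips with 3 to 60 N. Pads are 20 mm wide; open, the fingers measure 115 mm over their backs; the gripper's body (75 mm by 178 mm) begins 61 mm behind the grasp point.
Start: joints at [-1.208, 0.423, 1.63, -0, 1.089, -0.019], TCP at [232.886, -579.975, 404.675] pointing down, gripper open.
Joint ranges: [-3, 3], [-0.9, 2.11], [0.09, 2.58], [-1.31, 4.45], [0.11, 2.69], [-2.54, 2.54]. Speed limits (rad/s): [2.39, 2.39, 3.01, 3.14, 3.14, 3.14].

INTERFACE

Orientations are given as a rotation vector (axis times angle).
In Python, from workcell import ctrl gives the robot as it stands. The module is installed in compiled form; this text tells all that it offers.
- The arm moves only by the tool send_rows, never from a script. Its argument "commands" is a list of rows, each an object with "translation": the shift along the world's x, y, z normalised to -1 to 1, where 1 is 0.1 m, a list of three; "twist": the turn, a rotation vector about the world's x, y, z normalised to -1 to 1, where 1 is 0.5 rad, a list of three. A call has exactly 10 rows; each row is the pose to reach, as a shift and turn from the pose commanded when the call began; what a row does not reach only later rows make up. A row lasts 1/10 s, in which the tool goes at most 50 mm and 8.59 degrees, less where a joint would pass 70% of its speed; a pose out of reach is approached as far as the arm can. A call with a number of a shift or a turn outside -1 to 1 is refused whole. A call with a gripper value outside its range is refused whole. "grip" is the closure, from -1 (fully open) to 1 (shut), set as the call begins (left out, the last holds). The fingers move at their own pace and stop on an object; the grip force is fixed at half the most. Time passes only in rows, so rows that repeat a pose let the fingers close, or fill a call up. It gives the time, the measured TCP pose, the force and the opening at its end, in the units of the state.
- ctrl.get_obs(): the state, without advancing time (a new reading comes with each control period).
- ctrl.get_image(name): name is "side" or "top" or "wrist"; returns a dict with "img" (400x640x3 uint8, red, green, blue), "intrinsics" (3x3 intrinsics, pixels), "cam_to_world" (4x4, takes a point from camera to world coordinates). Camera axes: x right, y down, z forward; pixel columns grow to the right and rows downward; lengths in mm; the calibration is good to about 2 mm. A picture is of the moment at which its call begins. There is no depth.
- ctrl.close_job(): hands the job in, once; it reports no verdict.
The state is a dict: "t": time; "qpos": joint angles; "qvel": joint speeds; "joint_torque": joint torques, N m; "ee_pos": TCP position; "orientation": TCP orientation; "ft_force": force on the tool from outside, world axes, zero at the start; "moment": the same for the moment, N m; "width": finger opening in mm.
Only numpy, scipy, OpenCV 4.12 (cv2) and the standard library are available. Lean on these libraries where they do the work, as an engineer would, in place of code of your own. Each camera call takes 0.05 s, during which the arm holds its last target. There are 200 camera calls.

## Working session

There is one attempt and no reset: what is moved stays moved. The work goes in short steps, Python scripts to look and compute and a tool call to move; the robot and the scene stay as the last step left them, time stands still between calls to the robot, and variables do not carry over. Pictures are saved under pics/ and viewed, about 8 in all and at most 12, crops included, and the job is handed in when it is done.

Besides the shell and the picture viewer there is one more tool, called after "Request:" as name([rows], argument=value, ...), one row to a line, values as JSON. send_rows: Moves the arm, as the interface text tells. Its arguments: {"type":"object","properties":{"commands":{"type":"array","items":{"type":"object","properties":{"translation":{"type":"array","items":{"type":"number"}},"twist":{"type":"array","items":{"type":"number"}}}}},"grip":{"type":"number"}},"required":["commands"]}

```bash
mkdir -p pics
cat > h.py <<'E'
import numpy as np, cv2, json
from workcell import ctrl
def grab(n,f):
    d=ctrl.get_image(n); np.savez('pics/'+f+'.npz',**{k:np.array(d[k]) for k in ('img','intrinsics','cam_to_world')})
    cv2.imwrite('pics/'+f+'.png',d['img'][:,:,::-1]); return d
def load(f): return dict(np.load('pics/'+f+'.npz'))
def ray(d,u,v):
    K=d['intrinsics'];T=d['cam_to_world']
    r=T[:3,:3]@np.linalg.solve(K,[u,v,1.]); return T[:3,3],r/np.linalg.norm(r)
def onz(d,u,v,z):
    o,r=ray(d,u,v); return o+r*(z-o[2])/r[2]
def proj(d,p):
    T=d['cam_to_world'];c=T[:3,:3].T@(np.array(p,float)-T[:3,3]);q=d['intrinsics']@c;return q[:2]/q[2]
E
python3 - <<'E'
from h import *
a=grab('top','top0');b=grab('side','side0')
o=ctrl.get_obs();print({k:np.round(v,3) for k,v in o.items()})
for d in(a,b):print(np.round(d['cam_to_world'],3),np.round(d['intrinsics'],1))
E
```

```text
{'t': np.float64(0.1), 'qpos': array([-1.208,  0.424,  1.631,  0.   ,  1.089, -0.019]), 'qvel': array([ 0.   , -0.   , -0.002,  0.   , -0.001, -0.001]), 'joint_torque': array([-0.0000e+00, -5.4561e+01, -2.7432e+01,  6.5000e-02,  1.9000e-02,
       -0.0000e+00]), 'ee_pos': array([ 232.799, -579.738,  403.991]), 'orientation': array([-3.083, -0.596,  0.   ]), 'ft_force': array([-0.603,  0.751, -0.488]), 'moment': array([-0.021,  0.024, -0.049]), 'width': np.float64(88.003)}
[[ 6.00000e-03 -9.85000e-01  1.70000e-01  3.96205e+02]
 [-1.00000e+00 -9.00000e-03 -1.40000e-02 -2.68411e+02]
 [ 1.60000e-02 -1.70000e-01 -9.85000e-01  9.96090e+02]
 [ 0.00000e+00  0.00000e+00  0.00000e+00  1.00000e+00]] [[422.2   0.  311.6]
 [  0.  422.2 199.5]
 [  0.    0.    1. ]]
[[ 9.930000e-01 -5.100000e-02  1.080000e-01  4.429600e+02]
 [-1.190000e-01 -5.050000e-01  8.550000e-01 -1.126029e+03]
 [ 1.100000e-02 -8.620000e-01 -5.070000e-01  6.065240e+02]
 [ 0.000000e+00  0.000000e+00  0.000000e+00  1.000000e+00]] [[501.7   0.  313.7]
 [  0.  501.7 195. ]
 [  0.    0.    1. ]]
```

View pics/top0.png

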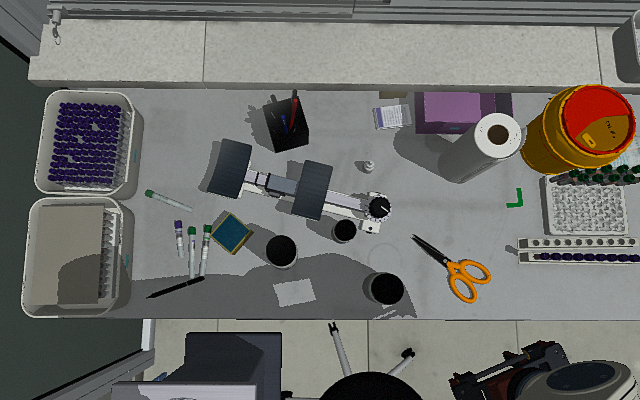

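View pics/side0.png

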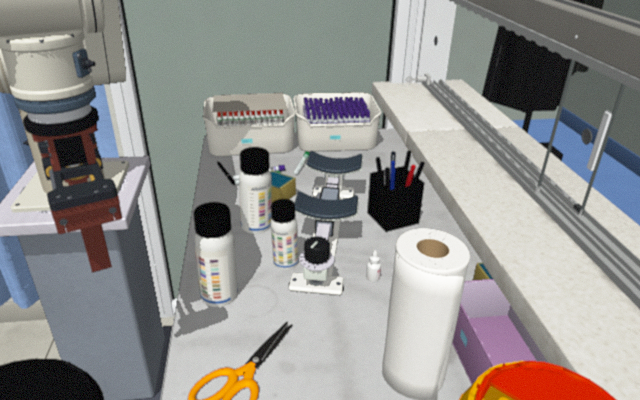

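The top view shows the rest, with the knob at (379,207), wrist cushion at (312,190) and elbow cushion at (230,168).

Bottle candidates in the top view:
- (344,230): smallest, close beside the rail.
- (281,250): larger.
- (385,288): larger.

I choose (344,230), which is (284,235) in the side view, and check it in a close crop.

Run:
```python
from h import *
d=load('top0');im=d['img'][:,:,::-1]
cv2.imwrite('pics/c1.png',cv2.resize(im[135:270,205:405],None,fx=4,fy=4,interpolation=cv2.INTER_CUBIC))
for n,u,v,z in [('knob',379,207,98),('bottle',344,230,133),('b2',281,250,170),('b3',385,288,170),('wp',312,190,76),('elb',230,168,90)]:
    print(n,np.round(onz(d,u,v,z),1))
```

```text
knob [ 535.8 -427.    98. ]
bottle [ 482.  -347.9  133. ]
b2 [ 438.4 -221.6  170. ]
b3 [ 367.2 -422.6  170. ]
wp [ 576.1 -282.6   76. ]
elb [ 621.  -101.7   90. ]
```

View pics/c1.png

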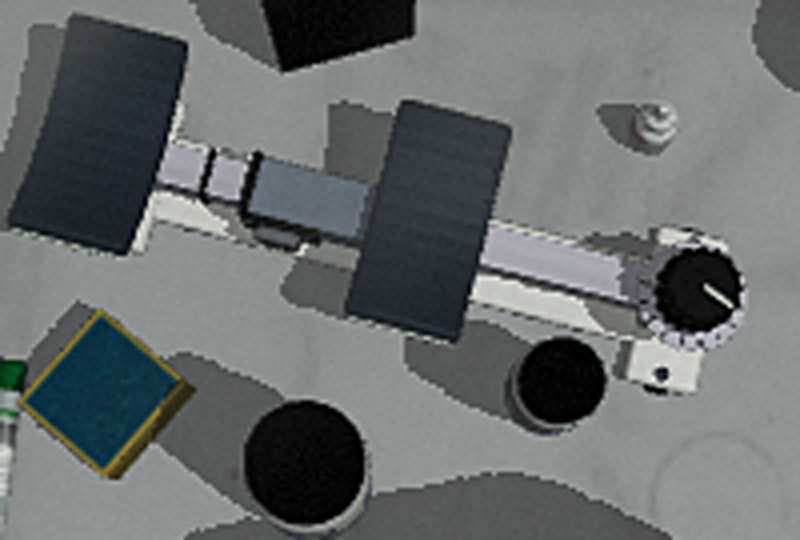

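The crop shows:
- The small bottle's cap is at crop (562,380), beside the rail.
- The knob's pointer runs from (705,285) to (735,307), about 22° clockwise of rest −x, so it reads click 1.
- The button is at (280,238) and the tube's elbow end at (250,185).

Next I fit the rest frame.

```bash
cat >> h.py <<'E'
def fr():
    return np.array(json.load(open('fr.json')))  # ox,oy,th
def toR(p):
    ox,oy,th=fr();c,s=np.cos(th),np.sin(th);dx,dy=p[0]-ox,p[1]-oy;return np.array([c*dx+s*dy,-s*dx+c*dy])
def toW(p):
    ox,oy,th=fr();c,s=np.cos(th),np.sin(th);return np.array([ox+c*p[0]-s*p[1],oy+s*p[0]+c*p[1]])
E
python3 - <<'E'
from h import *
d=load('top0');s=load('side0')
P=lambda x,y,z:onz(d,205+x/4-.375,135+y/4-.375,z)
# knob: black blob
hsv=d['img'].max(2)
def blob(x0,x1,y0,y1,t=28):
    m=(hsv[y0:y1,x0:x1]<t).astype(np.uint8);n,l,st,c=cv2.connectedComponentsWithStats(m);i=1+st[1:,4].argmax();return c[i]+[x0,y0],st[i]
print(blob(360,400,190,225),blob(328,360,213,245),blob(260,302,232,270))
K=P(700,288,98);E=np.mean([P(75,15,97),P(187,42,97),P(10,222,97),P(130,253,97)],0);W=np.mean([P(403,100,93),P(512,127,93),P(348,315,93),P(458,340,93)],0)
print(K,E,W,np.linalg.norm((E-K)[:2]),'expect 340.5')
v=(E-K)[:2];th=np.arctan2(v[1],v[0]);o=K[:2]+178*v/np.linalg.norm(v);
mid=(K+E)[:2]/2; o=mid+v/np.linalg.norm(v)*(178-162.5)/2
json.dump([o[0],o[1],th],open('fr.json','w'));print('frame',o,np.degrees(th))
R=lambda n,p:print(n,np.round(p,1),'rest',np.round(toR(p),1))
R('W',W);R('button top',P(280,236,56));R('tube end top',P(250,188,62));R('line',P(208,172,55));R('line2 ',P(254,178,62))
R('bottle',P(562,380,133));R('b2',onz(d,281,250,190));R('b3',onz(d,385,288,190))
R('pot c',P(345,25,103));R('pot corner',P(283,72,103));R('lancet',P(103,392,46));R('dropper',P(657,125,62));
a,b=P(705,285,98),P(735,307,98);q=toR(b)-toR(a);print('pointer deg cw from -x',-np.degrees(np.arctan2(q[1],q[0]))+180)
for n,p in [('K',[*K[:2],98]),('E',[*E[:2],97]),('bot',[*P(562,380,133)[:2],133])]: print(n,proj(s,p))
E
```

```text
(array([378.68224299, 207.03115265]), array([  9,   7,  21,  21, 321], dtype=int32)) (array([344.89355742, 229.82352941]), array([  7,   7,  21,  21, 357], dtype=int32)) (array([280.70262794, 250.29737206]), array([  6,   3,  30,  31, 723], dtype=int32))
[ 536.59931695 -428.41532064   98.        ] [ 620.16330372 -102.59896427   97.        ] [ 573.99909434 -282.8834691    93.        ] 336.361766505233 expect 340.5
frame [ 580.30668046 -258.00011576] 75.61508570420018
W [ 574.  -282.9   93. ] rest [-25.7  -0.1]
button top [ 570.9 -198.4   56. ] rest [55.4 23.9]
tube end top [ 597.2 -181.4   62. ] rest [78.4  2.7]
line [ 607.7 -156.6   55. ] rest [105.   -1.4]
line2  [ 602.9 -183.5   62. ] rest [77.8 -3.4]
bottle [ 482.8 -350.2  133. ] rest [-113.5   71.6]
b2 [ 437.4 -222.8  190. ] rest [ -1.4 147.2]
b3 [ 367.9 -418.9  190. ] rest [-208.6  165.8]
pot c [ 680.3 -235.1  103. ] rest [ 47.  -91.2]
pot corner [ 653.3 -201.6  103. ] rest [ 72.7 -56.7]
lancet [ 482.7 -100.3   46. ] rest [128.5 133.7]
dropper [ 636.1 -412.2   62. ] rest [-135.5  -92.4]
pointer deg cw from -x 22.251951961615248
K [316.18097248 242.21239095]
E [334.7736188  157.35657965]
bot [281.58724881 202.99214126]
```

```bash
cat >> h.py <<'E'
from scipy.spatial.transform import Rotation as Ro
def plan(r,z,yawdeg=0,tip=163):
    """need for grasp point at rest xy r, height z, jaw axis at rest y + yawdeg"""
    o=ctrl.get_obs();R=Ro.from_rotvec(o['orientation']);w=toW(r);g=np.array([*w,z+tip])
    y=R.apply([0,1,0]);cur=np.degrees(np.arctan2(y[1],y[0]));want=np.degrees(fr()[2])+90+yawdeg
    dy=(want-cur+90)%180-90
    print('t',o['t'],'move/100',np.round((g-o['ee_pos'])/100,3),'yaw deg',round(dy,2),'twist units',round(np.radians(dy)/.5,3),'q6',o['qpos'][5].round(2),'z-axis',R.apply([0,0,1]).round(3),'F',o['ft_force'].round(1),'w',round(float(o['width']),1))
E
python3 - <<'E'
from h import *
plan([-113,71.5],95)
E
```

```text
t 0.1 move/100 [ 2.502  2.3   -1.46 ] yaw deg 53.74 twist units 1.876 q6 -0.02 z-axis [-0.     0.001 -1.   ] F [-0.6  0.8 -0.5] w 88.0
```

Request:
send_rows([
  {"translation":[0.1,0.09,0],"twist":[0,0,0.065]},
  {"translation":[0.2,0.19,0],"twist":[0,0,0.13]},
  {"translation":[0.3,0.28,0],"twist":[0,0,0.2]},
  {"translation":[0.4,0.37,0],"twist":[0,0,0.26]},
  {"translation":[0.5,0.46,0],"twist":[0,0,0.33]},
  {"translation":[0.6,0.55,0],"twist":[0,0,0.4]},
  {"translation":[0.7,0.64,0],"twist":[0,0,0.47]},
  {"translation":[0.8,0.74,0],"twist":[0,0,0.53]},
  {"translation":[0.9,0.83,0],"twist":[0,0,0.6]},
  {"translation":[1,0.92,0],"twist":[0,0,0.65]},
], grip=-1)

```text
t: 1.1
ee_pos: [333.7, -487.2, 404.7]
orientation: [2.946, 1.091, 0.0]
ft_force: [-0.3, 0.0, 0.6]
width: 87.7
```

Request:
send_rows([
  {"translation":[0.1,0.09,0],"twist":[0,0,0.065]},
  {"translation":[0.2,0.19,0],"twist":[0,0,0.13]},
  {"translation":[0.3,0.28,0],"twist":[0,0,0.2]},
  {"translation":[0.4,0.37,0],"twist":[0,0,0.26]},
  {"translation":[0.5,0.46,0],"twist":[0,0,0.33]},
  {"translation":[0.6,0.55,0],"twist":[0,0,0.4]},
  {"translation":[0.7,0.64,0],"twist":[0,0,0.47]},
  {"translation":[0.8,0.74,0],"twist":[0,0,0.53]},
  {"translation":[0.9,0.83,0],"twist":[0,0,0.6]},
  {"translation":[1,0.92,0],"twist":[0,0,0.65]},
])

```text
t: 2.1
ee_pos: [433.7, -395.2, 404.7]
orientation: [-2.731, -1.553, 0.0]
ft_force: [0.4, 0.3, 0.4]
width: 87.5
```

Request:
send_rows([
  {"translation":[0.1,0.09,0],"twist":[0,0,0.1]},
  {"translation":[0.2,0.18,0],"twist":[0,0,0.2]},
  {"translation":[0.3,0.27,0],"twist":[0,0,0.3]},
  {"translation":[0.4,0.37,0],"twist":[0,0,0.4]},
  {"translation":[0.5,0.46,0],"twist":[0,0,0.5]},
  {"translation":[0.5,0.46,0],"twist":[0,0,0.576]},
  {"translation":[0.5,0.46,0],"twist":[0,0,0.576]},
  {"translation":[0.5,0.46,0],"twist":[0,0,0.576]},
  {"translation":[0.5,0.46,0],"twist":[0,0,0.576]},
  {"translation":[0.5,0.46,0],"twist":[0,0,0.576]},
])

```text
t: 3.1
ee_pos: [482.8, -350.1, 404.7]
orientation: [-2.483, -1.925, 0.0]
ft_force: [0.1, 0.4, -0.4]
width: 87.7
```

Run:
```python
from h import *
d=grab('wrist','w1');plan([-113,71.5],95)
cv2.imwrite('pics/w1v.png',cv2.resize(d['img'][:,:,::-1],(800,500)))
print(np.round(d['cam_to_world'],3),d['intrinsics'][0])
for p in [[-113,71.5]]:print(proj(d,[*toW(p),133]))
for p,z in [([-178,0],98),([55.5,29],45),([105,0],58)]:print(proj(d,[*toW(p),z]))
```

```text
t 3.15 move/100 [ 0.002  0.004 -1.467] yaw deg 0.02 twist units 0.001 q6 -0.4 z-axis [-0.  0. -1.] F [-0.3 -0.4 -1.3] w 87.7
[[ 9.68000e-01 -2.41000e-01 -6.50000e-02  5.00818e+02]
 [-2.50000e-01 -9.34000e-01 -2.56000e-01 -2.80495e+02]
 [ 1.00000e-03  2.64000e-01 -9.65000e-01  3.85356e+02]
 [ 0.00000e+00  0.00000e+00  0.00000e+00  1.00000e+00]] [308.71226669   0.         321.97865301]
[321.78226271 205.18480482]
[392.34763295 257.33381869]
[364.87688778  15.3219342 ]
[401.0853332  -51.37046303]
```

View pics/w1v.png

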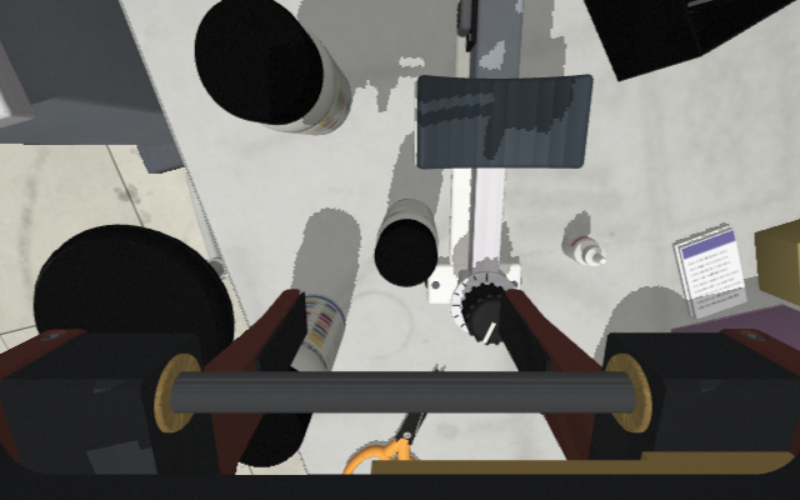

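The wrist view shows the cap at (406,252) in the scaled picture, about 2 mm from the prediction, and the path is clear. I descend on it now.

Request:
send_rows([
  {"translation":[0.02,0.02,-0.12],"twist":[0,0,0]},
  {"translation":[0.02,0.02,-0.24],"twist":[0,0,0]},
  {"translation":[0.02,0.02,-0.36],"twist":[0,0,0]},
  {"translation":[0.02,0.02,-0.48],"twist":[0,0,0]},
  {"translation":[0.02,0.02,-0.6],"twist":[0,0,0]},
  {"translation":[0.02,0.02,-0.7],"twist":[0,0,0]},
  {"translation":[0.02,0.02,-0.8],"twist":[0,0,0]},
  {"translation":[0.02,0.02,-0.9],"twist":[0,0,0]},
  {"translation":[0.02,0.02,-1],"twist":[0,0,0]},
  {"translation":[0.02,0.02,-1],"twist":[0,0,0]},
])

```text
t: 4.15
ee_pos: [484.5, -347.7, 303.1]
orientation: [-2.48, -1.924, 0.001]
ft_force: [-0.0, 0.8, -0.5]
width: 87.4
```

Request:
send_rows([
  {"translation":[0,0,-0.1],"twist":[0,0,0]},
  {"translation":[0,0,-0.2],"twist":[0,0,0]},
  {"translation":[0,0,-0.3],"twist":[0,0,0]},
  {"translation":[0,0,-0.4],"twist":[0,0,0]},
  {"translation":[0,0,-0.46],"twist":[0,0,0]},
  {"translation":[0,0,-0.46],"twist":[0,0,0]},
  {"translation":[0,0,-0.46],"twist":[0,0,0]},
  {"translation":[0,0,-0.46],"twist":[0,0,0]},
  {"translation":[0,0,-0.46],"twist":[0,0,0]},
  {"translation":[0,0,-0.46],"twist":[0,0,0]},
])

```text
t: 5.15
ee_pos: [485.0, -348.1, 259.1]
orientation: [2.481, 1.925, 0.0]
ft_force: [0.8, -0.5, -0.5]
width: 88.2
```

Request:
send_rows([
  {"translation":[0,0,0],"twist":[0,0,0]},
  {"translation":[0,0,0],"twist":[0,0,0]},
  {"translation":[0,0,0],"twist":[0,0,0]},
  {"translation":[0,0,0],"twist":[0,0,0]},
  {"translation":[0,0,0],"twist":[0,0,0]},
  {"translation":[0,0,0],"twist":[0,0,0]},
  {"translation":[0,0,0],"twist":[0,0,0]},
  {"translation":[0,0,0],"twist":[0,0,0]},
  {"translation":[0,0,0],"twist":[0,0,0]},
  {"translation":[0,0,0],"twist":[0,0,0]},
], grip=1)

```text
t: 6.15
ee_pos: [484.9, -348.0, 258.6]
orientation: [-2.482, -1.926, -0.0]
ft_force: [0.1, 0.6, -0.2]
width: 48.3
```

Request:
send_rows([
  {"translation":[0,0,0.08],"twist":[0,0,0]},
  {"translation":[0,0,0.16],"twist":[0,0,0]},
  {"translation":[-0.08,0.02,0.16],"twist":[0,0,0]},
  {"translation":[-0.18,0.045,0.16],"twist":[0,0,0]},
  {"translation":[-0.28,0.07,0.16],"twist":[0,0,0]},
  {"translation":[-0.4,0.1,0.16],"twist":[0,0,0]},
  {"translation":[-0.52,0.13,0.16],"twist":[0,0,0]},
  {"translation":[-0.63,0.16,0.16],"twist":[0,0,0]},
  {"translation":[-0.7,0.18,0.16],"twist":[0,0,0]},
  {"translation":[-0.7,0.18,0.16],"twist":[0,0,0]},
])

```text
t: 7.15
ee_pos: [413.8, -329.7, 274.6]
orientation: [-2.482, -1.925, 0.0]
ft_force: [0.6, -0.7, -0.2]
width: 48.4
```

Request:
send_rows([
  {"translation":[0,0,0],"twist":[0,0,0]},
  {"translation":[0,0,-0.04],"twist":[0,0,0]},
  {"translation":[0,0,-0.08],"twist":[0,0,0]},
  {"translation":[0,0,-0.11],"twist":[0,0,0]},
  {"translation":[0,0,-0.14],"twist":[0,0,0]},
  {"translation":[0,0,-0.155],"twist":[0,0,0]},
  {"translation":[0,0,-0.16],"twist":[0,0,0]},
  {"translation":[0,0,-0.16],"twist":[0,0,0]},
  {"translation":[0,0,-0.16],"twist":[0,0,0]},
  {"translation":[0,0,-0.16],"twist":[0,0,0]},
])

```text
t: 8.15
ee_pos: [414.9, -330.0, 258.7]
orientation: [2.482, 1.926, 0.0]
ft_force: [0.3, 0.4, -0.7]
width: 48.4
```

Request:
send_rows([
  {"translation":[0,0,0],"twist":[0,0,0]},
  {"translation":[0,0,0],"twist":[0,0,0]},
  {"translation":[0,0,0],"twist":[0,0,0]},
  {"translation":[0,0,0],"twist":[0,0,0]},
  {"translation":[0,0,0],"twist":[0,0,0]},
  {"translation":[0,0,0.1],"twist":[0,0,0]},
  {"translation":[0,0,0.3],"twist":[0,0,0]},
  {"translation":[0,0,0.5],"twist":[0,0,0]},
  {"translation":[0,0,0.75],"twist":[0,0,0]},
  {"translation":[0,0,1],"twist":[0,0,0]},
], grip=-1)

```text
t: 9.15
ee_pos: [414.8, -329.9, 360.2]
orientation: [2.482, 1.926, -0.0]
ft_force: [-0.1, 0.5, -0.2]
width: 88.3
```

Run:
```python
from h import *
plan([55.5,6],45)
plan([55.5,6],150)
```

```text
t 9.15 move/100 [ 1.735  1.271 -1.522] yaw deg -0.0 twist units -0.0 q6 -0.44 z-axis [ 0. -0. -1.] F [-0.1  0.5 -0.2] w 88.3
t 9.15 move/100 [ 1.735  1.271 -0.472] yaw deg -0.0 twist units -0.0 q6 -0.44 z-axis [ 0. -0. -1.] F [-0.1  0.5 -0.2] w 88.3
```

Request:
send_rows([
  {"translation":[0,0,0.25],"twist":[0,0,0]},
  {"translation":[0,0,0.5],"twist":[0,0,0]},
  {"translation":[0.15,0,0.5],"twist":[0,0,0]},
  {"translation":[0.3,0,0.5],"twist":[0,0,0]},
  {"translation":[0.45,0,0.5],"twist":[0,0,0]},
  {"translation":[0.6,0.05,0.5],"twist":[0,0,0]},
  {"translation":[0.7,0.1,0.5],"twist":[0,0,0]},
  {"translation":[0.8,0.2,0.5],"twist":[0,0,0]},
  {"translation":[0.9,0.3,0.5],"twist":[0,0,0]},
  {"translation":[0.9,0.4,0.5],"twist":[0,0,0]},
])

```text
t: 10.15
ee_pos: [505.9, -288.8, 408.4]
orientation: [-2.481, -1.927, -0.0]
ft_force: [0.4, -0.3, 0.6]
width: 87.9
```

Request:
send_rows([
  {"translation":[0.1,0.12,0],"twist":[0,0,0]},
  {"translation":[0.2,0.25,0],"twist":[0,0,0]},
  {"translation":[0.3,0.4,0],"twist":[0,0,0]},
  {"translation":[0.4,0.55,0],"twist":[0,0,0]},
  {"translation":[0.5,0.7,0],"twist":[0,0,0]},
  {"translation":[0.6,0.8,0],"twist":[0,0,0]},
  {"translation":[0.6,0.87,0],"twist":[0,0,0]},
  {"translation":[0.6,0.87,0],"twist":[0,0,0]},
  {"translation":[0.6,0.87,0],"twist":[0,0,0]},
  {"translation":[0.6,0.87,0],"twist":[0,0,0]},
])

```text
t: 11.15
ee_pos: [564.6, -203.5, 408.7]
orientation: [-2.483, -1.925, 0.0]
ft_force: [-0.2, -0.4, -0.2]
width: 88.0
```

Run:
```python
from h import *
d=grab('wrist','w2');t=grab('top','top1')
s=grab('side','side1')
a=cv2.resize(d['img'][0:230,200:520,::-1],(800,575));cv2.imwrite('pics/w2v.png',a)
print(toR(ctrl.get_obs()['ee_pos']),ctrl.get_obs()['ee_pos'])
```

```text
[48.92415673 28.72567004] [ 564.63606601 -203.47334185  408.71866517]
```

View pics/w2v.png

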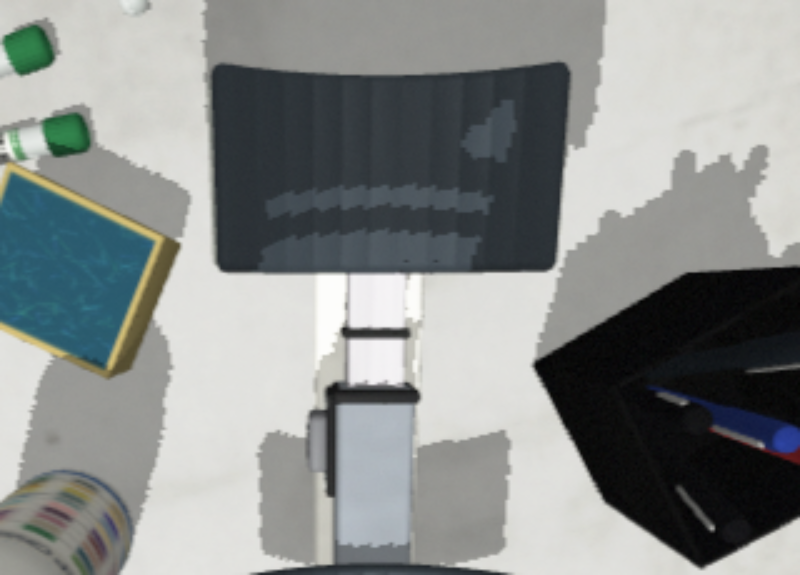

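The wrist crop shows:
- The tube's black end collar at (375,393) and one rail line at (375,332).
- The button at (317,440).
- The pen pot's near corner at (535,365), with the pens leaning away from the rail.

Next I triangulate these.

Run:
```python
from h import *
d=load('w2');t=load('top1')
P=lambda x,y,z:np.round(toR(onz(d,200+x/2.5-.3,y/2.5-.3,z)),1)
print('line',P(345,332,57),P(410,333,57),'collar top edge',P(333,387,62),P(418,390,62))
print('elbow front edge', [P(220,270,z) for z in(97,)],P(555,270,97),P(388,270,83))
print('button face edge top',P(308,440,56),P(308,415,50),P(308,470,50),'bezel',P(330,440,56),'tube L/R',P(335,470,62),P(412,470,62))
print('pot corners',P(535,365,103),P(605,500,103),P(690,273,103))
print('pens',P(785,438,150),P(692,418,130),P(735,527,130))
print('lancet',P(180,243,46))
for z in(180,190,200):print('b2',z,toR(onz(t,281,250,z)))
print(proj(d,[*toW([0,0]),62]),)
print('proj hole hyp: elbow cushion mid', [ (proj(d,[*toW([x,0]),57])-[200,0])*2.5 for x in (128,105,81)])
```

```text
line [106.1  11.9] [105.6 -15.4] collar top edge [83.6 17. ] [ 82.3 -18.9]
elbow front edge [array([129.8,  59.5])] [129.7 -61.9] [130.2  -2.8]
button face edge top [59.9 27.5] [70.  27.5] [45.1 27.5] bezel [59.9 17.9] tube L/R [47.8 15.8] [ 47.8 -17.6]
pot corners [ 96.2 -55.5] [ 45.  -86.3] [ 128.4 -108.1]
pens [  77.5 -122. ] [  80.8 -102. ] [  42.3 -122.1]
lancet [142.3  81.4]
b2 180 [ -0.69668877 146.85540146]
b2 190 [ -1.37216442 147.20938702]
b2 200 [ -2.04764007 147.56337257]
[347.36716832 229.16191129]
proj hole hyp: elbow cushion mid [array([373.75439652, 276.78407687]), array([372.54310099, 333.79278538]), array([371.32650663, 391.05087898])]
```

Run:
```python
from h import *
s=load('side1');t=load('top1')
a=cv2.resize(s['img'][140:235,350:440,::-1],None,fx=5,fy=5,interpolation=cv2.INTER_CUBIC)
b=cv2.resize(t['img'][85:165,245:325,::-1],None,fx=5,fy=5,interpolation=cv2.INTER_CUBIC)
c=np.zeros((475,855,3),np.uint8)[:, :850];c[:475,:450]=a;c[:400,450:850]=b
cv2.imwrite('pics/pens.png',c[:,:800])
```

```text
(no output)
```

View pics/pens.png

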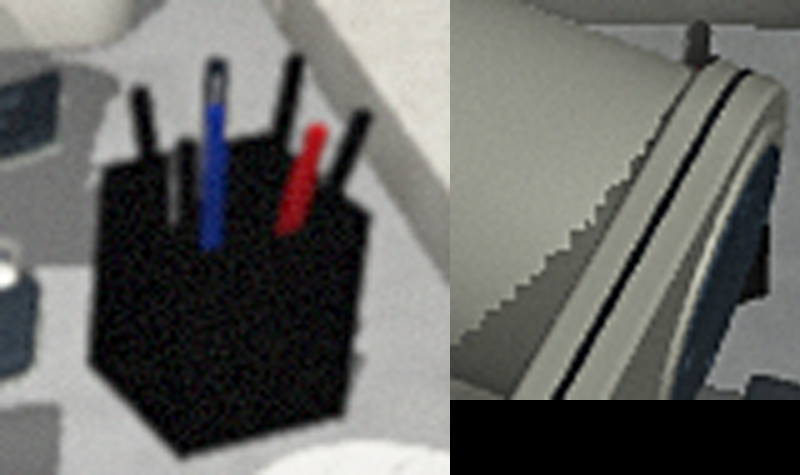

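The side crop shows a left black pen top at (378,158), a short black one at (387,169) and a blue one at (393,153). I match these with the wrist rays.

Run:
```python
from h import *
s=load('side1');w=load('w2')
W={'blk1':(692,418),'blue':(785,438),'blk2':(735,527)}
S={'L':(139,92),'short':(183,142),'blue':(215,65)}
for a,(x,y) in W.items():
  for b,(u,v) in S.items():
    o1,r1=ray(w,200+x/2.5-.3,y/2.5-.3);o2,r2=ray(s,350+u/5-.4,140+v/5-.4)
    k=np.linalg.lstsq(np.c_[r1,-r2],o2-o1,rcond=None)[0];p,q=o1+k[0]*r1,o2+k[1]*r2
    m=(p+q)/2;print(a,b,'gap',np.linalg.norm(p-q).round(1),'rest',toR(m).round(1),'z',m[2].round(1))
# pot bottom corners from side, z=0
for u,v in((92,362),(183,457),(345,412)):print('base',toR(onz(s,350+u/5-.4,140+v/5-.4,0)).round(1))
for u,v in((103,172),):print('rim',toR(onz(s,350+u/5-.4,140+v/5-.4,103)).round(1))
for x,y in((535,365),(605,500),(690,273),(700,567)):print('w z0',toR(onz(w,200+x/2.5-.3,y/2.5-.3,0)).round(1),'z103',toR(onz(w,200+x/2.5-.3,y/2.5-.3,103)).round(1))
```

```text
blk1 L gap 0.6 rest [ 82.4 -96.2] z 140.8
blk1 short gap 8.1 rest [  79.4 -112.5] z 118.1
blk1 blue gap 32.7 rest [  84.8 -111.9] z 146.2
blue L gap 25.4 rest [  76.  -106.5] z 151.4
blue short gap 19.2 rest [  72.5 -123.8] z 129.5
blue blue gap 7.3 rest [  78.8 -123. ] z 155.0
blk2 L gap 9.9 rest [ 50.7 -99.8] z 158.8
blk2 short gap 2.4 rest [  44.8 -115.9] z 138.5
blk2 blue gap 22.2 rest [  52.8 -115.3] z 163.4
base [ 91.  -85.2]
base [  20.9 -126.5]
base [  66.4 -196.8]
rim [ 79.8 -83.5]
w z0 [ 87.3 -85.8] z103 [ 96.2 -55.5]
w z0 [  17.7 -127.7] z103 [ 45.  -86.3]
w z0 [ 131.1 -157.3] z103 [ 128.4 -108.1]
w z0 [ -19.4 -182.2] z103 [  17.7 -126.4]
```

Run:
```python
from h import *
plan([56.5,3],53)
```

```text
t 11.3 move/100 [ 0.268  0.009 -1.927] yaw deg 0.04 twist units 0.001 q6 -0.11 z-axis [-0. -0. -1.] F [-0.1  0.1  0.2] w 87.7
```

Request:
send_rows([
  {"translation":[0.13,0,-0.05],"twist":[0,0,0]},
  {"translation":[0.27,0.01,-0.1],"twist":[0,0,0]},
  {"translation":[0.27,0.01,-0.3],"twist":[0,0,0]},
  {"translation":[0.27,0.01,-0.45],"twist":[0,0,0]},
  {"translation":[0.27,0.01,-0.6],"twist":[0,0,0]},
  {"translation":[0.27,0.01,-0.7],"twist":[0,0,0]},
  {"translation":[0.27,0.01,-0.8],"twist":[0,0,0]},
  {"translation":[0.27,0.01,-0.9],"twist":[0,0,0]},
  {"translation":[0.27,0.01,-1],"twist":[0,0,0]},
  {"translation":[0.27,0.01,-1],"twist":[0,0,0]},
])

```text
t: 12.3
ee_pos: [591.4, -201.9, 307.3]
orientation: [-2.481, -1.925, 0.002]
ft_force: [0.9, -0.0, 0.6]
width: 87.4
```

Request:
send_rows([
  {"translation":[0,0,-0.1],"twist":[0,0,0]},
  {"translation":[0,0,-0.2],"twist":[0,0,0]},
  {"translation":[0,0,-0.3],"twist":[0,0,0]},
  {"translation":[0,0,-0.4],"twist":[0,0,0]},
  {"translation":[0,0,-0.5],"twist":[0,0,0]},
  {"translation":[0,0,-0.6],"twist":[0,0,0]},
  {"translation":[0,0,-0.7],"twist":[0,0,0]},
  {"translation":[0,0,-0.8],"twist":[0,0,0]},
  {"translation":[0,0,-0.88],"twist":[0,0,0]},
  {"translation":[0,0,-0.92],"twist":[0,0,0]},
])

```text
t: 13.3
ee_pos: [591.7, -201.9, 215.6]
orientation: [-2.481, -1.925, 0.001]
ft_force: [-0.5, 0.2, 0.3]
width: 88.1
```

Request:
send_rows([
  {"translation":[0,0,0],"twist":[0,0,0]},
  {"translation":[0,0,0],"twist":[0,0,0]},
  {"translation":[0,0,0],"twist":[0,0,0]},
  {"translation":[0,0,0],"twist":[0,0,0]},
  {"translation":[0,0,0],"twist":[0,0,0]},
  {"translation":[0,0,0],"twist":[0,0,0]},
  {"translation":[0,0,0],"twist":[0,0,0]},
  {"translation":[0,0,0],"twist":[0,0,0]},
  {"translation":[0,0,0],"twist":[0,0,0]},
  {"translation":[0,0,0],"twist":[0,0,0]},
], grip=1)

```text
t: 14.3
ee_pos: [592.9, -202.2, 216.8]
orientation: [2.48, 1.925, 0.003]
ft_force: [4.7, -1.3, -2.7]
width: 37.9
```

Run:
```python
from h import *
plan([56.5,3],53);o=ctrl.get_obs();print('rest',toR(o['ee_pos']).round(1))
th=fr()[2];c,s=np.cos(th),np.sin(th);f=o['ft_force'];print('F rest',(c*f[0]+s*f[1]).round(1),(-s*f[0]+c*f[1]).round(1),f[2].round(1),'-x unit',-c,-s)
```

```text
t 14.3 move/100 [-0.015 -0.003 -0.008] yaw deg -0.01 twist units -0.0 q6 -0.1 z-axis [ 0.003 -0.001 -1.   ] F [ 4.7 -1.3 -2.7] w 37.9
rest [57.2  1.6]
F rest -0.1 -4.9 -2.7 -x unit -0.24843485524252581 -0.9686486064103046
```

Request:
send_rows([
  {"translation":[-0.012,-0.048,0],"twist":[0,0,0]},
  {"translation":[-0.025,-0.097,0],"twist":[0,0,0]},
  {"translation":[-0.04,-0.155,0],"twist":[0,0,0]},
  {"translation":[-0.055,-0.213,0],"twist":[0,0,0]},
  {"translation":[-0.07,-0.271,0],"twist":[0,0,0]},
  {"translation":[-0.084,-0.329,0],"twist":[0,0,0]},
  {"translation":[-0.097,-0.378,0],"twist":[0,0,0]},
  {"translation":[-0.109,-0.426,0],"twist":[0,0,0]},
  {"translation":[-0.119,-0.465,0],"twist":[0,0,0]},
  {"translation":[-0.119,-0.465,0],"twist":[0,0,0]},
])

```text
t: 15.3
ee_pos: [580.9, -249.3, 217.1]
orientation: [2.48, 1.924, 0.003]
ft_force: [4.6, -2.1, -1.8]
width: 37.6
```

```bash
cat >> h.py <<'E'
def st():
    o=ctrl.get_obs();th=fr()[2];c,s=np.cos(th),np.sin(th);f=o['ft_force'];print('t',o['t'],'rest',toR(o['ee_pos']).round(2),'z',o['ee_pos'][2].round(1),'F rest',(c*f[0]+s*f[1]).round(1),(-s*f[0]+c*f[1]).round(1),f[2].round(1),'Mz',o['moment'].round(2),'w',round(float(o['width']),1))
E
python3 -c "
from h import *
st()"
```

```text
t 15.3 rest [8.6  1.55] z 217.1 F rest -0.9 -4.9 -1.8 Mz [-0.23 -0.34  0.1 ] w 37.6
```

Request:
send_rows([
  {"translation":[-0.005,-0.019,0],"twist":[0,0,0]},
  {"translation":[-0.01,-0.039,0],"twist":[0,0,0]},
  {"translation":[-0.015,-0.058,0],"twist":[0,0,0]},
  {"translation":[-0.02,-0.077,0],"twist":[0,0,0]},
  {"translation":[-0.02,-0.077,0],"twist":[0,0,0]},
  {"translation":[-0.02,-0.077,0],"twist":[0,0,0]},
  {"translation":[-0.02,-0.077,0],"twist":[0,0,0]},
  {"translation":[-0.02,-0.077,0],"twist":[0,0,0]},
  {"translation":[-0.02,-0.077,0],"twist":[0,0,0]},
  {"translation":[-0.02,-0.077,0],"twist":[0,0,0]},
])

```text
t: 16.3
ee_pos: [579.1, -256.6, 217.1]
orientation: [2.479, 1.924, 0.003]
ft_force: [5.7, -1.6, -2.3]
width: 38.0
```

Run:
```python
from h import *
st();d=grab('wrist','w3')
cv2.imwrite('pics/w3v.png',cv2.resize(d['img'][0:280,160:480,::-1],(685,600)))
```

```text
t 16.3 rest [1.03 1.49] z 217.1 F rest -0.2 -5.9 -2.3 Mz [-0.14 -0.41  0.08] w 38.0
```

View pics/w3v.png

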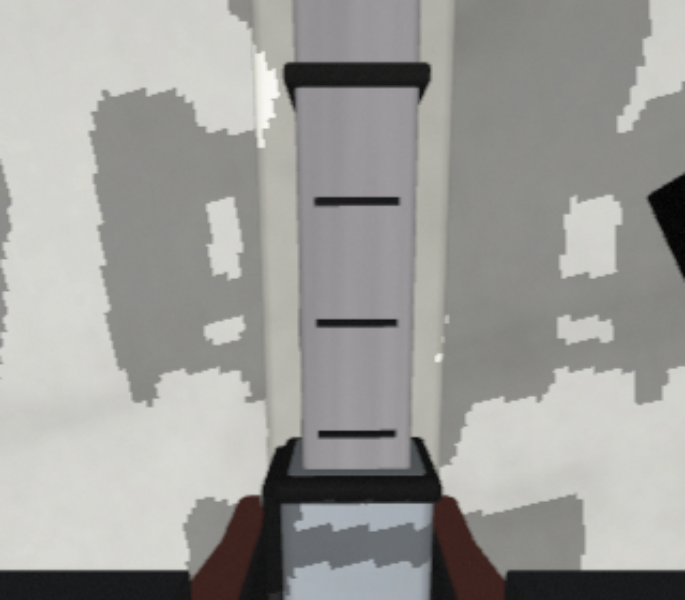

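The end-stop test passed freely, so the black ring at (357,73) is the home stop. The hole lines are at v = 201, 323 and 433, and the tube is about 8 mm past the third. I measure that offset now.

Run:
```python
from h import *
d=load('w3');k=685/320
X=lambda v,z:toR(onz(d,160+357/k,v/k-.3,z))[0]
for z in(55,57,58,59,60,61):print(z,[X(v,z).round(1) for v in(73,201,323,433,470)], 'sp',(X(201,z)-X(433,z)).round(2))
for z in (62,63,64):print(z,'end',[X(v,z).round(1) for v in(473,480,500)])
W=lambda u,z:toR(onz(d,160+u/k,490/k-.3,z))[1].round(1)
print('collar width',W(265,62)-W(440,62),W(265,64)-W(440,64))
```

```text
55 [np.float64(106.7), np.float64(83.1), np.float64(58.4), np.float64(34.0), np.float64(25.3)] sp 49.11
57 [np.float64(106.2), np.float64(83.0), np.float64(58.6), np.float64(34.5), np.float64(25.9)] sp 48.43
58 [np.float64(106.0), np.float64(82.9), np.float64(58.7), np.float64(34.8), np.float64(26.3)] sp 48.08
59 [np.float64(105.7), np.float64(82.8), np.float64(58.8), np.float64(35.1), np.float64(26.6)] sp 47.74
60 [np.float64(105.5), np.float64(82.8), np.float64(58.9), np.float64(35.4), np.float64(26.9)] sp 47.39
61 [np.float64(105.3), np.float64(82.7), np.float64(59.0), np.float64(35.6), np.float64(27.3)] sp 47.05
62 end [np.float64(26.9), np.float64(25.3), np.float64(20.7)]
63 end [np.float64(27.3), np.float64(25.7), np.float64(21.1)]
64 end [np.float64(27.6), np.float64(26.0), np.float64(21.5)]
collar width 38.2 37.6
```

Request:
send_rows([
  {"translation":[0.006,0.022,0],"twist":[0,0,0]},
  {"translation":[0.011,0.043,0],"twist":[0,0,0]},
  {"translation":[0.017,0.065,0],"twist":[0,0,0]},
  {"translation":[0.022,0.084,0],"twist":[0,0,0]},
  {"translation":[0.022,0.084,0],"twist":[0,0,0]},
  {"translation":[0.022,0.084,0],"twist":[0,0,0]},
  {"translation":[0.022,0.084,0],"twist":[0,0,0]},
  {"translation":[0.022,0.084,0],"twist":[0,0,0]},
  {"translation":[0.022,0.084,0],"twist":[0,0,0]},
  {"translation":[0.022,0.084,0],"twist":[0,0,0]},
])

```text
t: 17.35
ee_pos: [581.3, -248.0, 217.0]
orientation: [2.48, 1.924, 0.003]
ft_force: [5.2, -0.2, -2.7]
width: 38.0
```

```bash
python3 -c "
from h import *
st()"
```

```text
t 17.35 rest [9.91 1.52] z 217.0 F rest 1.1 -5.1 -2.7 Mz [ 0.02 -0.36  0.08] w 38.0
```

Request:
send_rows([
  {"translation":[0,0,0],"twist":[0,0,0]},
  {"translation":[0,0,0],"twist":[0,0,0]},
  {"translation":[0,0,0],"twist":[0,0,0]},
  {"translation":[0,0,0],"twist":[0,0,0]},
  {"translation":[0,0,0],"twist":[0,0,0]},
  {"translation":[0,0,0],"twist":[0,0,0]},
  {"translation":[0,0,0],"twist":[0,0,0]},
  {"translation":[0,0,0],"twist":[0,0,0]},
  {"translation":[0,0,0],"twist":[0,0,0]},
  {"translation":[0,0,0],"twist":[0,0,0]},
], grip=-1)

```text
t: 18.35
ee_pos: [580.2, -247.8, 216.7]
orientation: [-2.482, -1.926, -0.0]
ft_force: [-0.3, -0.0, 1.0]
width: 87.7
```

Run:
```python
from h import *
st();d=grab('wrist','w4')
cv2.imwrite('pics/w4v.png',cv2.resize(d['img'][120:320,200:440,::-1],(720,600)))
```

```text
t 18.35 rest [9.88 2.66] z 216.7 F rest -0.1 0.3 1.0 Mz [-0.04 -0.07 -0.04] w 87.7
```

View pics/w4v.png

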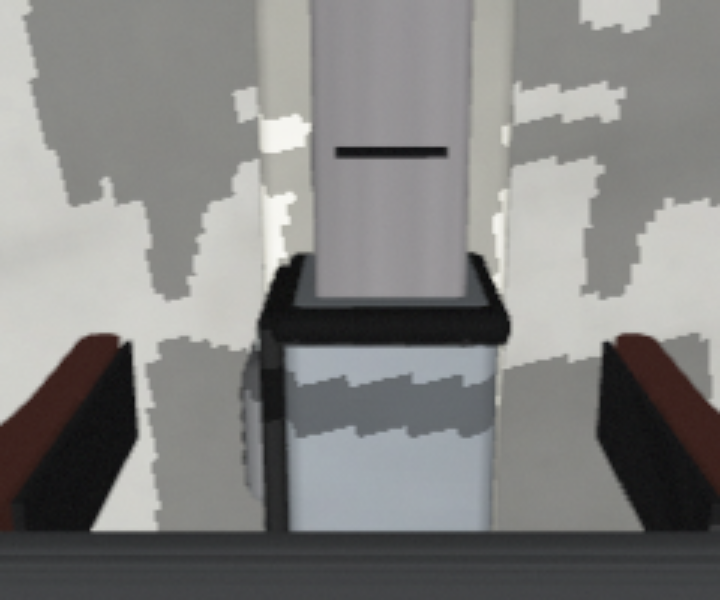

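The picture shows line 2 at (390,152) with line 3 covered, and the button showing left of the bezel at u of about 243 to 265. I measure how far its face stands out.

Run:
```python
from h import *
d=load('w4')
P=lambda u,v,z:toR(onz(d,200+u/3-.3,120+v/3-.3,z)).round(1)
for z in(50,53,56):print(z,P(243,400,z),P(243,460,z),P(247,500,z))
print('tube L/R',P(287,440,62),P(494,440,62),'collar',P(261,330,62),P(508,330,62),'bezel',P(266,440,56),'line2',P(390,152,58),'end', P(390,300,62))
g=d['img'].astype(int).sum(2)//3
for v in (245,255,265,272,280):print(v,g[v,270:300])
```

```text
50 [14.3 23.8] [ 2.9 24.3] [-5.  23.8]
53 [15.7 23.4] [ 4.5 23.8] [-3.2 23.4]
56 [17.1 23. ] [ 6.1 23.4] [-1.5 23. ]
tube L/R [12.8 15.3] [ 12.8 -18. ] collar [31.6 18.9] [ 31.6 -19.5] bezel [ 9.8 19.4] line2 [58.8 -1.1] end [36.5 -1.1]
245 [133 134 135 132 133 134 132 132 133 132 109  76  77  80  81  84  59  19
  21  21  23  22  22  21  37  73  94  97 136 166]
255 [134 132 132 133 132 135 134 134 134 135 116 101 112 123 129 136 113  56
  21  20  24  22  23  22  28  66  90  95  98 102]
265 [134 133 134 133 135 135 135 134 135 135 101  71 107 122 127 134 122  79
  35  40  46  44  43  40  32  79 125 144 126 105]
272 [135 135 135 135 135 134 134 135 133 134 112  70  92 119 126 133 139 102
  32  41  43  43  44  40  32  60 115 143 152 160]
280 [135 135 135 135 135 134 134 133 133 134 134 117 101 112 123 129 138 108
  44  38  41  44  44  41  33  46 103 137 149 158]
```

The face stands at about 24 mm, so the button is still sunk, and the tube is about 1–2 mm short of line 3. I nudge it with the open fingers against the wings' rear edge.

Request:
send_rows([
  {"translation":[-0.015,-0.058,0],"twist":[0,0,0]},
  {"translation":[-0.03,-0.116,0],"twist":[0,0,0]},
  {"translation":[-0.045,-0.174,0],"twist":[0,0,0]},
  {"translation":[-0.057,-0.223,0],"twist":[0,0,0]},
  {"translation":[-0.067,-0.262,0],"twist":[0,0,0]},
  {"translation":[-0.075,-0.291,0],"twist":[0,0,0]},
  {"translation":[-0.08,-0.31,0],"twist":[0,0,0]},
  {"translation":[-0.082,-0.32,0],"twist":[0,0,0]},
  {"translation":[-0.085,-0.33,0],"twist":[0,0,0]},
  {"translation":[-0.087,-0.339,0],"twist":[0,0,0]},
])

```text
t: 19.4
ee_pos: [571.5, -281.6, 216.7]
orientation: [-2.482, -1.926, 0.0]
ft_force: [-0.3, -0.1, -0.5]
width: 87.8
```

```bash
python3 -c "
from h import *
st()"
```

```text
t 19.4 rest [-25.05   2.66] z 216.7 F rest -0.2 0.2 -0.5 Mz [ 0.01 -0.05  0.01] w 87.8
```

Request:
send_rows([
  {"translation":[-0.002,-0.006,0],"twist":[0,0,0]},
  {"translation":[-0.003,-0.012,0],"twist":[0,0,0]},
  {"translation":[-0.004,-0.017,0],"twist":[0,0,0]},
  {"translation":[-0.006,-0.023,0],"twist":[0,0,0]},
  {"translation":[-0.007,-0.029,0],"twist":[0,0,0]},
  {"translation":[-0.009,-0.034,0],"twist":[0,0,0]},
  {"translation":[-0.01,-0.039,0],"twist":[0,0,0]},
  {"translation":[-0.01,-0.039,0],"twist":[0,0,0]},
  {"translation":[-0.01,-0.039,0],"twist":[0,0,0]},
  {"translation":[-0.01,-0.039,0],"twist":[0,0,0]},
])

```text
t: 20.4
ee_pos: [570.5, -285.6, 216.7]
orientation: [2.482, 1.926, 0.0]
ft_force: [0.3, 0.8, -1.0]
width: 87.7
```

```bash
python3 -c "
from h import *
st()"
```

```text
t 20.4 rest [-29.17   2.64] z 216.7 F rest 0.9 -0.1 -1.0 Mz [ 0.08 -0.13 -0.01] w 87.7
```

Request:
send_rows([
  {"translation":[-0.001,-0.004,0],"twist":[0,0,0]},
  {"translation":[-0.002,-0.008,0],"twist":[0,0,0]},
  {"translation":[-0.003,-0.012,0],"twist":[0,0,0]},
  {"translation":[-0.004,-0.016,0],"twist":[0,0,0]},
  {"translation":[-0.005,-0.02,0],"twist":[0,0,0]},
  {"translation":[-0.006,-0.023,0],"twist":[0,0,0]},
  {"translation":[-0.007,-0.027,0],"twist":[0,0,0]},
  {"translation":[-0.008,-0.031,0],"twist":[0,0,0]},
  {"translation":[-0.008,-0.031,0],"twist":[0,0,0]},
  {"translation":[-0.008,-0.031,0],"twist":[0,0,0]},
])

```text
t: 21.4
ee_pos: [569.9, -287.9, 216.7]
orientation: [-2.481, -1.926, -0.001]
ft_force: [2.0, 5.8, -0.1]
width: 87.7
```

```bash
python3 -c "
from h import *
st();d=grab('wrist','w5')
g=d['img'].astype(int).sum(2)//3
d4=load('w4')
cv2.imwrite('pics/w5v.png',cv2.resize(d['img'][0:300,200:440,::-1],(480,600)))"
```

```text
t 21.4 rest [-31.52   2.61] z 216.7 F rest 6.1 -0.5 -0.1 Mz [ 0.81 -0.42  0.38] w 87.7
```

Request:
send_rows([
  {"translation":[-0.001,-0.004,0],"twist":[0,0,0]},
  {"translation":[-0.002,-0.008,0],"twist":[0,0,0]},
  {"translation":[-0.003,-0.01,0],"twist":[0,0,0]},
  {"translation":[-0.003,-0.012,0],"twist":[0,0,0]},
  {"translation":[-0.004,-0.014,0],"twist":[0,0,0]},
  {"translation":[-0.004,-0.016,0],"twist":[0,0,0]},
  {"translation":[-0.005,-0.018,0],"twist":[0,0,0]},
  {"translation":[-0.005,-0.02,0],"twist":[0,0,0]},
  {"translation":[-0.005,-0.02,0],"twist":[0,0,0]},
  {"translation":[-0.005,-0.02,0],"twist":[0,0,0]},
])

```text
t: 22.45
ee_pos: [569.8, -288.4, 216.7]
orientation: [-2.479, -1.927, -0.003]
ft_force: [5.7, 16.0, 2.5]
width: 87.8
```

```bash
python3 -c "
from h import *
st()"
```

```text
t 22.45 rest [-32.08   2.57] z 216.7 F rest 16.9 -1.5 2.5 Mz [ 1.92 -0.9   0.68] w 87.8
```

The force rose to 17 N with hardly any motion, so the button has locked. I back off, rise and check.

Request:
send_rows([
  {"translation":[0.01,0.04,0],"twist":[0,0,0]},
  {"translation":[0.03,0.12,0],"twist":[0,0,0]},
  {"translation":[0.04,0.15,0.1],"twist":[0,0,0]},
  {"translation":[0.04,0.15,0.25],"twist":[0,0,0]},
  {"translation":[0.04,0.15,0.4],"twist":[0,0,0]},
  {"translation":[0.04,0.15,0.55],"twist":[0,0,0]},
  {"translation":[0.04,0.15,0.7],"twist":[0,0,0]},
  {"translation":[0.04,0.15,0.85],"twist":[0,0,0]},
  {"translation":[0.04,0.15,1],"twist":[0,0,0]},
  {"translation":[0.04,0.15,1],"twist":[0,0,0]},
])

```text
t: 23.45
ee_pos: [573.9, -276.1, 319.5]
orientation: [2.479, 1.923, 0.003]
ft_force: [0.9, -0.1, -0.5]
width: 87.9
```

Run:
```python
from h import *
st();d=grab('wrist','w6');t=grab('top','top6')
cv2.imwrite('pics/w6v.png',cv2.resize(d['img'][100:300,200:440,::-1],(720,600),interpolation=cv2.INTER_CUBIC))
```

```text
t 23.45 rest [-19.11   1.76] z 319.5 F rest 0.1 -0.9 -0.5 Mz [ 0.02 -0.07 -0.01] w 87.9
```

View pics/w6v.png

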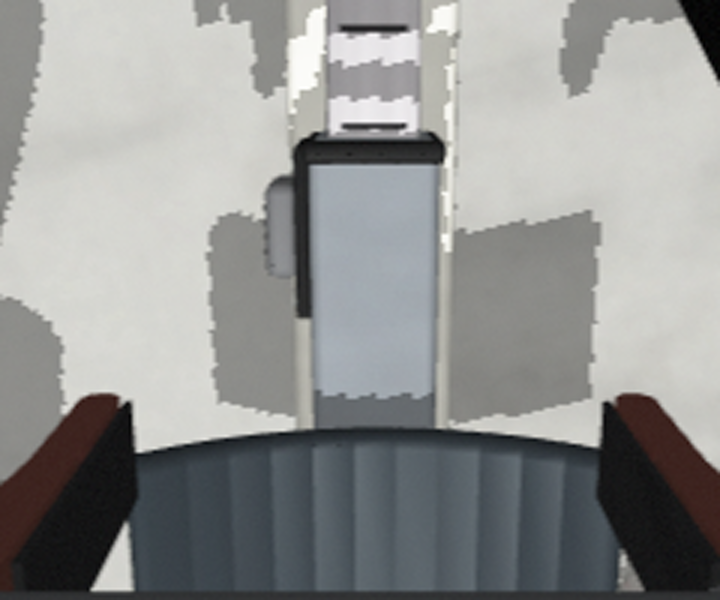

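The button now stands clear out, with its face at u=265, about 12 mm from the tube side. Line 3 lies right at the tube's end at (375,126). Next is the knob.

Run:
```python
from h import *
d=load('w6');P=lambda u,v,z:toR(onz(d,200+u/3-.3,100+v/3-.3,z)).round(1)
print('button face',P(265,230,56),'tube',P(312,230,62),P(438,230,62),'lines',P(375,28,58),P(375,126,58),'end',P(375,134,62))
plan([-176.5,0],88)
```

```text
button face [ 7.5 27.6] tube [ 8.6 14.7] [  8.5 -18.2] lines [59.  -1.7] [34.9 -1.7] end [33.2 -1.7]
t 23.55 move/100 [-0.367 -1.533 -0.66 ] yaw deg -0.0 twist units -0.0 q6 -0.22 z-axis [ 0.001 -0.    -1.   ] F [ 0.5 -0.7 -0.7] w 88.0
```

Request:
send_rows([
  {"translation":[-0.024,-0.1,0],"twist":[0,0,0]},
  {"translation":[-0.048,-0.2,0],"twist":[0,0,0]},
  {"translation":[-0.08,-0.32,0],"twist":[0,0,0]},
  {"translation":[-0.11,-0.45,0],"twist":[0,0,0]},
  {"translation":[-0.14,-0.57,0],"twist":[0,0,0]},
  {"translation":[-0.17,-0.68,0],"twist":[0,0,0]},
  {"translation":[-0.2,-0.8,0],"twist":[0,0,0]},
  {"translation":[-0.22,-0.9,0],"twist":[0,0,0]},
  {"translation":[-0.24,-0.97,0],"twist":[0,0,0]},
  {"translation":[-0.24,-1,0],"twist":[0,0,0]},
])

```text
t: 24.55
ee_pos: [548.9, -376.5, 316.7]
orientation: [2.483, 1.925, -0.0]
ft_force: [-0.8, 1.0, -0.4]
width: 87.7
```

Request:
send_rows([
  {"translation":[-0.03,-0.1,0],"twist":[0,0,0]},
  {"translation":[-0.05,-0.2,0],"twist":[0,0,0]},
  {"translation":[-0.08,-0.32,0],"twist":[0,0,0]},
  {"translation":[-0.11,-0.43,0],"twist":[0,0,0]},
  {"translation":[-0.127,-0.5,0],"twist":[0,0,0]},
  {"translation":[-0.127,-0.533,0],"twist":[0,0,0]},
  {"translation":[-0.127,-0.533,0],"twist":[0,0,0]},
  {"translation":[-0.127,-0.533,0],"twist":[0,0,0]},
  {"translation":[-0.127,-0.533,0],"twist":[0,0,0]},
  {"translation":[-0.127,-0.533,0],"twist":[0,0,0]},
])

```text
t: 25.55
ee_pos: [536.7, -428.6, 316.7]
orientation: [-2.481, -1.927, 0.0]
ft_force: [0.6, -0.1, 0.2]
width: 88.0
```

Run:
```python
from h import *
d=grab('wrist','w7');plan([-176.5,0],88);print(toR(ctrl.get_obs()['ee_pos']))
m=(d['img'].max(2)<40).astype(np.uint8);u0,v0=proj(d,[*toW([-176.5,0]),100]);print(u0,v0)
w=m[int(v0)-60:int(v0)+60,int(u0)-60:int(u0)+60];n,l,s,c=cv2.connectedComponentsWithStats(w)
print([(s[i].tolist(),(c[i]+[int(u0)-60,int(v0)-60]).round(1)) for i in range(1,n) if s[i,4]>100])
cv2.imwrite('pics/w7v.png',cv2.resize(d['img'][100:300,200:440,::-1],(720,600),interpolation=cv2.INTER_CUBIC))
```

```text
t 25.6 move/100 [-0.002 -0.003 -0.657] yaw deg -0.03 twist units -0.001 q6 -0.44 z-axis [ 0.  0. -1.] F [ 0.4  0.9 -0.2] w 88.0
[-1.76126772e+02 -1.00213481e-01]
321.543515383145 228.5251555882967
[([33, 20, 62, 67, 1222], array([324.9, 212.4]))]
```

View pics/w7v.png

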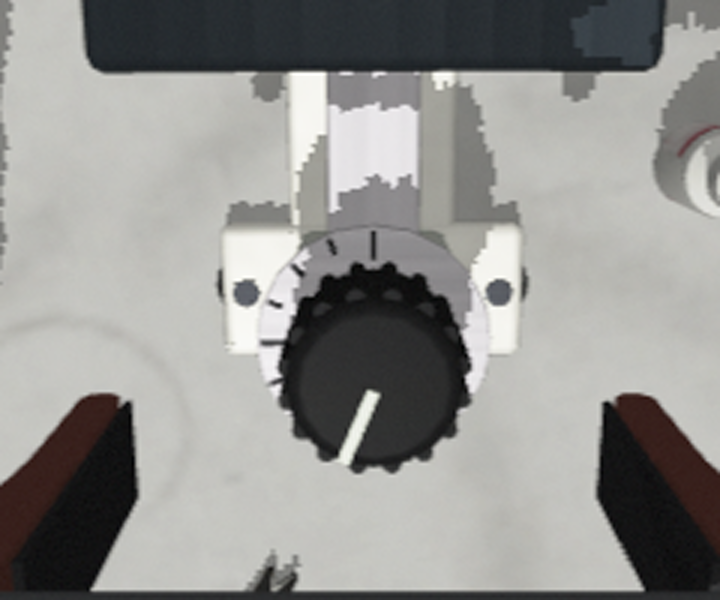

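The picture shows the knob top centred at (377,378) between the fingers. The pointer lies 23° clockwise of rest −x, so click 1 is confirmed and three more clicks are needed.

Request:
send_rows([
  {"translation":[0.01,0,-0.1],"twist":[0,0,0]},
  {"translation":[0.01,0,-0.2],"twist":[0,0,0]},
  {"translation":[0.01,0,-0.3],"twist":[0,0,0]},
  {"translation":[0.01,0,-0.4],"twist":[0,0,0]},
  {"translation":[0.01,0,-0.5],"twist":[0,0,0]},
  {"translation":[0.01,0,-0.58],"twist":[0,0,0]},
  {"translation":[0.01,0,-0.64],"twist":[0,0,0]},
  {"translation":[0.01,0,-0.64],"twist":[0,0,0]},
  {"translation":[0.01,0,-0.64],"twist":[0,0,0]},
  {"translation":[0.01,0,-0.64],"twist":[0,0,0]},
])

```text
t: 26.6
ee_pos: [537.7, -429.1, 253.2]
orientation: [2.481, 1.925, 0.0]
ft_force: [-0.1, 0.4, 0.7]
width: 87.5
```

Request:
send_rows([
  {"translation":[0,0,0],"twist":[0,0,0]},
  {"translation":[0,0,0],"twist":[0,0,0]},
  {"translation":[0,0,0],"twist":[0,0,0]},
  {"translation":[0,0,0],"twist":[0,0,0]},
  {"translation":[0,0,0],"twist":[0,0,0]},
  {"translation":[0,0,0],"twist":[0,0,0]},
  {"translation":[0,0,0],"twist":[0,0,0]},
  {"translation":[0,0,0],"twist":[0,0,0]},
  {"translation":[0,0,0],"twist":[0,0,0]},
  {"translation":[0,0,0],"twist":[0,0,0]},
], grip=1)

```text
t: 27.6
ee_pos: [537.9, -429.1, 252.8]
orientation: [2.481, 1.925, 0.001]
ft_force: [3.9, -1.1, -2.7]
width: 41.5
```

```bash
python3 -c "
from h import *
st()"
```

```text
t 27.6 rest [-176.23   -1.4 ] z 252.8 F rest -0.1 -4.1 -2.7 Mz [-0.16 -0.8   0.03] w 41.5
```

Gripped at 41.5 mm. I turn it clockwise one click per call, following the lift.

Request:
send_rows([
  {"translation":[0,0,0.002],"twist":[0,0,-0.1]},
  {"translation":[0,0,0.004],"twist":[0,0,-0.2]},
  {"translation":[0,0,0.006],"twist":[0,0,-0.3]},
  {"translation":[0,0,0.01],"twist":[0,0,-0.4]},
  {"translation":[0,0,0.012],"twist":[0,0,-0.5]},
  {"translation":[0,0,0.015],"twist":[0,0,-0.6]},
  {"translation":[0,0,0.018],"twist":[0,0,-0.7]},
  {"translation":[0,0,0.02],"twist":[0,0,-0.785]},
  {"translation":[0,0,0.02],"twist":[0,0,-0.785]},
  {"translation":[0,0,0.02],"twist":[0,0,-0.785]},
])

```text
t: 28.6
ee_pos: [538.0, -429.0, 254.8]
orientation: [2.809, 1.404, 0.002]
ft_force: [5.6, 0.1, -3.1]
width: 41.5
```

```bash
python3 -c "
from h import *
st()"
```

```text
t 28.6 rest [-176.13   -1.47] z 254.8 F rest 1.5 -5.4 -3.1 Mz [-0.21 -1.02  0.03] w 41.5
```

Request:
send_rows([
  {"translation":[0,0,0.002],"twist":[0,0,-0.1]},
  {"translation":[0,0,0.004],"twist":[0,0,-0.2]},
  {"translation":[0,0,0.006],"twist":[0,0,-0.3]},
  {"translation":[0,0,0.01],"twist":[0,0,-0.4]},
  {"translation":[0,0,0.012],"twist":[0,0,-0.5]},
  {"translation":[0,0,0.015],"twist":[0,0,-0.6]},
  {"translation":[0,0,0.018],"twist":[0,0,-0.7]},
  {"translation":[0,0,0.02],"twist":[0,0,-0.785]},
  {"translation":[0,0,0.02],"twist":[0,0,-0.785]},
  {"translation":[0,0,0.02],"twist":[0,0,-0.785]},
])

```text
t: 29.6
ee_pos: [538.1, -428.9, 256.8]
orientation: [3.029, 0.83, 0.002]
ft_force: [5.2, 0.5, -2.1]
width: 41.6
```

Request:
send_rows([
  {"translation":[0,0,0.002],"twist":[0,0,-0.1]},
  {"translation":[0,0,0.004],"twist":[0,0,-0.2]},
  {"translation":[0,0,0.006],"twist":[0,0,-0.3]},
  {"translation":[0,0,0.01],"twist":[0,0,-0.4]},
  {"translation":[0,0,0.012],"twist":[0,0,-0.5]},
  {"translation":[0,0,0.015],"twist":[0,0,-0.6]},
  {"translation":[0,0,0.018],"twist":[0,0,-0.7]},
  {"translation":[0,0,0.02],"twist":[0,0,-0.8]},
  {"translation":[0,0,0.02],"twist":[0,0,-0.8]},
  {"translation":[0,0,0.02],"twist":[0,0,-0.8]},
])

```text
t: 30.6
ee_pos: [538.2, -428.9, 258.8]
orientation: [3.133, 0.212, 0.003]
ft_force: [6.3, 0.5, -3.0]
width: 41.6
```

```bash
python3 -c "
from h import *
st();plan([-176,-1],94)"
```

```text
t 30.6 rest [-175.99   -1.62] z 258.8 F rest 2.1 -6.0 -3.0 Mz [-0.64 -1.04  0.  ] w 41.6
t 30.6 move/100 [-0.006  0.001 -0.018] yaw deg 67.87 twist units 2.369 q6 0.75 z-axis [ 0.002 -0.001 -1.   ] F [ 6.3  0.5 -3. ] w 41.6
```

Turned 67.9° with little residual moment. I release, rise and look.

Request:
send_rows([
  {"translation":[0,0,0],"twist":[0,0,0]},
  {"translation":[0,0,0],"twist":[0,0,0]},
  {"translation":[0,0,0],"twist":[0,0,0]},
  {"translation":[0,0,0],"twist":[0,0,0]},
  {"translation":[0,0,0.05],"twist":[0,0,0]},
  {"translation":[0,0,0.2],"twist":[0,0,0]},
  {"translation":[0,0,0.4],"twist":[0,0,0]},
  {"translation":[0,0,0.6],"twist":[0,0,0]},
  {"translation":[0,0,0.8],"twist":[0,0,0]},
  {"translation":[0,0,1],"twist":[0,0,0]},
], grip=-1)

```text
t: 31.6
ee_pos: [537.5, -429.0, 361.0]
orientation: [3.134, 0.212, 0.001]
ft_force: [-1.4, 0.6, 0.6]
width: 87.5
```

Request:
send_rows([
  {"translation":[0,-0.1,0.1],"twist":[0,0,0]},
  {"translation":[0,-0.25,0.2],"twist":[0,0,0]},
  {"translation":[0,-0.4,0.3],"twist":[0,0,0]},
  {"translation":[0,-0.55,0.4],"twist":[0,0,0]},
  {"translation":[0,-0.7,0.5],"twist":[0,0,0]},
  {"translation":[0,-0.85,0.5],"twist":[0,0,0]},
  {"translation":[0,-1,0.5],"twist":[0,0,0]},
  {"translation":[0,-1,0.5],"twist":[0,0,0]},
  {"translation":[0,-1,0.5],"twist":[0,0,0]},
  {"translation":[0,-1,0.5],"twist":[0,0,0]},
])

```text
t: 32.6
ee_pos: [537.5, -528.4, 407.9]
orientation: [-3.133, -0.212, 0.001]
ft_force: [0.1, -0.1, 0.3]
width: 87.6
```

Run:
```python
from h import *
st();d=grab('wrist','w8');t=grab('top','top8');s=grab('side','side8')
print(proj(d,[*toW([-176,0]),104]))
a=cv2.resize(d['img'][:,:,::-1],(400,250));u,v=map(int,proj(d,[*toW([-176,0]),104]))
u0=max(0,min(540,u-50));v0=max(0,min(300,v-50))
b=cv2.resize(d['img'][v0:v0+100,u0:u0+100,::-1],(400,400),interpolation=cv2.INTER_CUBIC)
e=cv2.resize(t['img'][135:275,215:415,::-1],(400,280),interpolation=cv2.INTER_CUBIC)
f=cv2.resize(s['img'][130:320,180:440,::-1],(400,292))
c=np.zeros((600,800,3),np.uint8);c[:400,:400]=b;c[:280,400:]=e;c[285:577,400:]=f;c[405:600,:400]=a[:195]
cv2.imwrite('pics/fin.png',c);print(u0,v0)
```

```text
t 32.6 rest [-272.6   -25.71] z 407.9 F rest -0.1 -0.2 0.3 Mz [ 0.03 -0.01  0.02] w 87.6
[216.74765555 183.66465172]
166 133
```

View pics/fin.png

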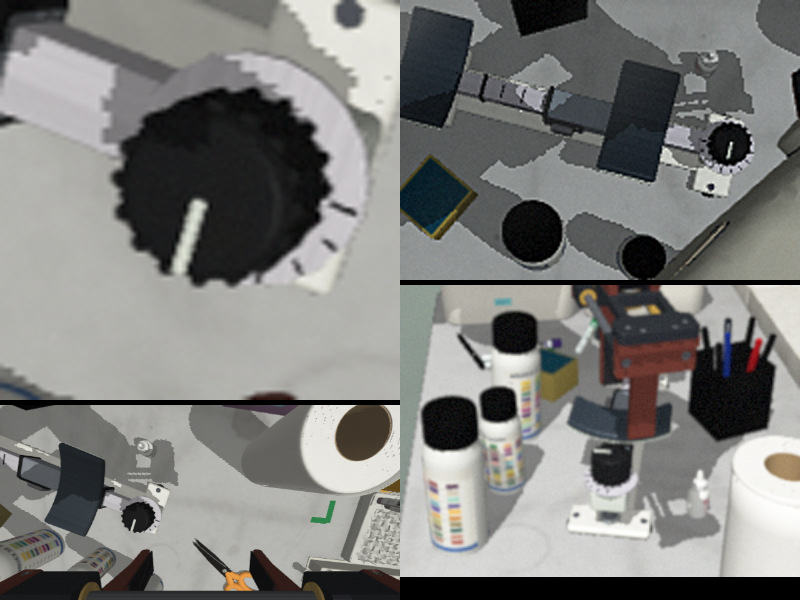

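The view shows the pointer from (200,203) to (180,272), near square to the rail towards +y. The bottle stands upright and nothing else has moved. I confirm with numbers.

Run:
```python
from h import *
d=load('w8');t=load('top8');t0=load('top0')
q=lambda x,y:toR(onz(d,166+x/4,133+y/4,104))
v=q(180,272)-q(200,203);print('pointer cw from -x deg (wrist)',(180-np.degrees(np.arctan2(v[1],v[0])))%360)
g=lambda x,y:toR(onz(t,215+(x-400)/2,135+y/2,104))
v=g(728,157)-g(731,142);print('top',(180-np.degrees(np.arctan2(v[1],v[0])))%360)
print('bottle',toR(onz(t,215+243/2,135+257/2,133)))
for n,(x0,x1,y0,y1) in {'pot':(255,315,85,160),'lancet':(205,255,205,258),'dropper':(355,378,155,178),'b2':(262,302,232,272)}.items():
    A=cv2.cvtColor(t0['img'][y0:y1,x0:x1],6+1).astype(np.float32);B=cv2.cvtColor(t['img'][y0:y1,x0:x1],7).astype(np.float32);print(n,cv2.phaseCorrelate(A,B))
o=ctrl.get_obs();print(o['qvel'].round(3))
```

```text
pointer cw from -x deg (wrist) 88.48158473196393
top 87.98458927082046
bottle [-113.22759397  142.74075872]
pot ((-0.12468018599752995, 0.34260480858115017), 0.7716569582621257)
lancet ((-0.4930439188723241, 0.2961439433713622), 0.5420989944316723)
dropper ((-0.1766588790144077, 0.178940449682214), 0.5894054530395402)
b2 ((-0.44491635853172795, -0.28123754062036), 0.8207027307152748)
[-0.002 -0.002 -0.004  0.002  0.001 -0.001]
```

All checks agree, so I hand in.

```bash
python3 -c "
from workcell import ctrl
print(ctrl.close_job())"
```

```text
the job is handed in; nothing more can be done
None
```

The forearm rest is set as asked, in the order asked, and I handed the job in at about 33 s of the 58 s allowed.

- **Bottle:** The smallest bottle was moved and stands upright about 143 mm to the +y side of the rail's centre line.
- **Wrist cushion:** It started locked in the first hole. I squeezed the button in, tested about 8 mm past the third hole, came back and released. The first release left the button sunk 1–2 mm short, so I pushed the cushion's rear edge until it locked, at a peak of about 17 N. The button face then measured about 29 mm, fully out, with the tube's end at the third line. I checked this close up before turning the knob; afterwards only the wider final picture showed the cushion.
- **Height knob:** I turned it from click 1 to click 4. The pointer reads 88° clockwise from the lower stop in both the wrist and top views. That is within reading error of the 90° for four clicks; neighbouring clicks are 22.5° apart.
- **Bystanders:** The pen pot, lancet box, dropper and nearest larger bottle shifted less than 0.6 px in the top view. The gripper was clear of everything at hand-in.

The cameras disagreed with each other by 2–4 mm in position, so I relied on the hole lines and the measured forces there.

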